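Clamp a chromatography column in the V-block column vice

ROBOT

A 6-joint arm with a two-finger parallel gripper is mounted at the origin on a cart in front of the work surface, level with it; the furniture and walls round the work are solid. World frame = base frame: x ahead of the robot, y to its left, z up, the work surface at z = 0. Lengths are in m, angles in rad, forces in N, time in s.
With the tool pointing down it reaches from about 0.35 to 0.775 m from the base axis. Payload 7.3 kg.
Tool frame: the origin (TCP) lies at the centre of the arm's flange, where the gripper is bolted on; the fingertips stand 178 mm ahead of it and the grasp point (between the pads) lies 159 mm ahead of it; z points along the fingers, y is the line along which they close (so a half turn about z gives the same grasp; the last joint's range is limited). The gripper opens to 92 mm and grips with 3 to 60 N. Pads are 19 mm wide; open, the fingers measure 130 mm over their backs; the gripper's body (75 mm by 190 mm) begins 47 mm behind the grasp point.
Start: joints at [-1.4, 0.342, 1.524, -0, 1.275, -0.146], TCP at [0.164, -0.499, 0.405] pointing down, gripper open.
Joint ranges: [-2.53, 2.53], [-0.77, 2.02], [0.04, 2.7], [-1, 4.14], [0.28, 2.66], [-3.11, 3.11]. Speed limits (rad/s): [2.57, 2.57, 3.14, 3.14, 3.14, 3.14].

INTERFACE

Orientations are given as [roll, pitch, yaw] about the fixed x, y, z axes, in that order (R = Rz(yaw) Ry(pitch) Rx(roll)).
In Python, from cell import telemetry, vision, ticket gives the robot as it stands.
- The arm moves only by the shell command python3 -m crank 'ROWS' [FORCE]. ROWS is JSON, a list of rows, each a list of 5 numbers: the gripper command: -1 is shut, 1 is fully open, values between are in proportion, then the shift along the tool's x, y, z in mm, then the turn about the tool's z in rad. In form: [[fingers, dx, dy, dz, roll], ...]. A call has 1 to 12 rows; each row is the pose to reach, as a shift and turn from the pose commanded when the call began, along the tool's axes at that moment; what a row does not reach only later rows make up. A row lasts 1/12 s, in which the tool goes at most 41.7 mm and 7.16 degrees, less where a joint would pass 70% of its speed; a pose out of reach is approached as far as the arm can. A call with a gripper value outside its range is refused whole. The fingers move at their own pace and stop on an object; FORCE is the grip in N (left out, the last holds). Time passes only in rows, so rows that repeat a pose let the fingers close. It gives the time, the measured TCP pose, the force, the opening and the grip force at its end, in the units of the state.
- telemetry.observe(): the state, without advancing time (a new reading comes with each control period).
- vision.read_camera(name): name is "scene" or "side" or "wrist"; returns (picture, depth): 400x640x3 uint8, red, green, blue; 400x640 float32, m along the optical axis (not along the pixel's ray), 0 where there is no reading.
- vision.get_calibration(name): a dict with "camera_matrix" (3x3 intrinsics, pixels), "rvec" (rotation vector, rad) and "tvec" (3), from world to camera coordinates, as OpenCV has them. Camera axes: x right, y down, z forward; pixel columns grow to the right and rows downward; lengths in m; the calibration is good to about 2 mm. A picture is of the moment at which its call begins: read the wrist's pose just before it. get_calibration takes no time and is no camera call; for the wrist camera it gives the pose at the moment of the call.
- ticket.hand_in(): hands the job in; it is judged then, once.
The state is a dict: "time": time; "qpos": joint angles; "qvel": joint speeds; "joint_efforts": joint torques, N m; "tool_pos": TCP position; "tool_rot": TCP orientation; "contact_force": force on the tool from outside, world axes, zero at the start; "torque": the same for the moment, N m; "opening": finger opening in m; "grip_force": force on a finger pad.
Only numpy, scipy, OpenCV 4.12 (cv2) and the standard library are available. Lean on these libraries where they do the work, as an engineer would, in place of code of your own. Each camera call takes 0.05 s, during which the arm holds its last target. There are 200 camera calls.

TASK

Clamp the longer of the two steel columns in the column vice so that its end fitting can be worked on: lay it in the two V-blocks, push it along them until its end nut bears on the fork with some 6 to 10 N (over 15 N would jar the packing inside), and only then swing the hinged strap over it and press the strap down until the spring catch snaps over its end. Press no harder than 40 N anywhere on the vice, leave the column clamped there, with its nut at the fork, and everything else on the bench where it is.

Things in the scene. Friction and masses are not known exactly. Their poses are not given: they have to be found in the camera images.
- column: the longer steel column, 158 mm, some 90 g, lying flat. Tube 12 mm across, bare for 52 mm either side of its middle; at each end a hexagonal nut 16 mm long, 19 wide, 16 high (52 to 68 mm from the middle), then a plug 7 mm across (to 79 mm). Ends alike. Origin: mid-length, on the underside, 8 mm below the tube's axis; y runs along the tube; z up at the start (it may later roll)
- column_mid (a point): the point on the column's axis at the middle of its length
- fixture: the column vice, aluminium, fixed to the bench: base plate 100 mm (x) by 156 mm (y = -58 to +98), top at z = 12 mm; on it two V-blocks in line along y, the fork at the +y end, and the hinged strap and its catch at y = -35 mm. Strap hinge on the +x side, catch on the -x side. Origin: centre of the vice, on the underside; z up
- v_mid (a point): point on the axis of a 12 mm tube lying in the Vs: vice x = 0, y = 0, z = 42 mm; the axis runs along y. 90-degree V-blocks, 21 mm wide at the top, tops at z = 44 mm, at y = -42 to -24 and 22 to 36 mm; between them a gap for the fingers, clear down to the base plate. The column's nuts lie outside the blocks: with its middle below y = -16 or above 10 mm a nut meets a block
- end_fork: the fork's bracket. In front of it (towards -y) a rigid steel fork blade, 38 mm wide, top at z = 52 mm, slot 12 mm wide, open upwards, for the end plug (slot floor z = 33). The blade is locked where its last user left it, its bearing face anywhere from 7 mm nearer to 7 mm farther than this origin, and this is not measured: feel for it. Origin: vice x = 0, y = 68, z = 0 mm; axes as the vice's
- strap (a joint): angle of the strap, rad: 0 closed, level over the column; grows as it swings up and away to the vice's +x side; 1.57 upright; stops at 2.2. Stays where left (slight friction). The last 0.15 rad goes against the sprung pad and the catch: 8 to 14 N down at strap_press; the catch then snaps over the strap's tip and holds it at 0 to 0.03. Rubber buffer below -0.02
- strap_hinge (a point): point on the hinge line (which runs along the vice's y) at the middle of the strap's width: vice x = 26, y = -35, z = 53 mm. The strap is a steel bar 16 mm wide, 5 mm thick, 54 mm from the hinge line to its rounded tip; pushed from its outer (+x) side it swings over. The lugs of the hinge reach up to z = 59 mm
- strap_press (a point): centre of the top of the ribbed thumb pad (15 x 14 mm) on the strap, 38.5 mm from the hinge line; strap closed: vice x = -12.5, y = -35, z = 60 mm. The catch, a sloped hook at x = -43 to -25 mm with its top at z = 77 mm, stands beside it: fingertips up to 10 mm either side along x have room, and any width along y
- strap_pad: the sprung rubber pad under the strap (8 x 14 mm, 26 mm from the hinge) that bears on the tube with about 6 N when the strap is caught over a seated column. Its origin is on the hinge line, at the middle of the strap's width; it turns with the strap
- short_column: a shorter steel chromatography column of the same make, 19 x 128 x 16 mm (tube 12 mm across, end nuts 16 mm); not to be used
- spanner_a: small open-ended spanner, 19 x 128 x 5 mm, lying right of the columns; leave alone
- spanner_b: open-ended spanner, 23 x 146 x 5 mm, beside the other one; leave alone
- fitting_dish: round white dish of small brass fittings, 60 mm across, 13 mm high; leave alone
- tube_cutter: small rounded box-shaped tubing cutter, 34 x 60 x 26 mm; leave alone
- filter_box: small white carton, 45 x 85 x 30 mm; leave alone
- standard: small brown bottle with black cap, 48 mm across, 91 mm high; leave alone
- reagent: brown bottle, 60 mm across, 111 mm high; leave alone
- wash_bottle: white wash bottle with bent spout, 88 x 60 x 184 mm; leave alone

How it is judged:
By the outcome, as a careful person would: the job done as asked, in the order asked, and still so for the second after the job is handed in, with the robot touching nothing.
It also fails if it takes over 72 s, if anything falls off the work surface, if the arm or the gripper's body presses on something with over 40 N, if the wrist force passes 120 N, or if a joint passes its speed limit or range.

## Working session

There is one attempt and no reset: what is moved stays moved. The work goes in short steps, Python scripts to look and compute and a shell command to move; the robot and the scene stay as the last step left them, time stands still between calls to the robot, and variables do not carry over. Pictures are saved under pics/ and viewed, at most 10 in all, crops included, and the job is handed in when it is done.

```bash
ls; mkdir -p pics; python3 - <<'E'
from cell import telemetry, vision
import cv2,numpy as np
print(telemetry.observe())
for n in ("scene","side"):
    p,d=vision.read_camera(n); cv2.imwrite(f"pics/{n}0.png",p[:,:,::-1]); np.savez(f"{n}0.npz",p=p,d=d)
    c=vision.get_calibration(n); print(n,c)
E
```

```text
pics
{'time': 0.0, 'qpos': array([-1.39996323e+00,  3.42705150e-01,  1.52502145e+00, -2.92886442e-05,
        1.27538529e+00, -1.46012145e-01]), 'qvel': array([ 0.00011858, -0.00114795, -0.00085074,  0.00186126,  0.00103432,
       -0.0006284 ]), 'joint_efforts': array([-5.58552238e-04, -4.31242812e+01, -2.44221586e+01,  7.18661374e-02,
        5.59503108e-02, -1.02998317e-04]), 'tool_pos': array([ 0.16356198, -0.49872543,  0.40405233]), 'tool_rot': array([-3.14008550e+00, -1.93331182e-04,  3.16853648e-01]), 'contact_force': array([-0.23720281,  0.55777597, -1.11614809]), 'torque': array([ 0.00290789, -0.02155724,  0.00734669]), 'grip_force': 0.0, 'opening': 0.09187534556237797}
scene {'camera_matrix': array([[436.44284716,   0.        , 315.68019497],
       [  0.        , 436.44284716, 204.37744114],
       [  0.        ,   0.        ,   1.        ]]), 'rvec': array([ 0.76605597, -2.38306127,  1.32344301]), 'tvec': array([0.37585943, 0.22910488, 1.30036652])}
side {'camera_matrix': array([[481.98849143,   0.        , 319.59288132],
       [  0.        , 481.98849143, 200.96462678],
       [  0.        ,   0.        ,   1.        ]]), 'rvec': array([ 2.54549574, -0.76296687,  0.20069955]), 'tvec': array([-0.45755033,  0.25693893,  1.81471758])}
```

View pics/scene0.png

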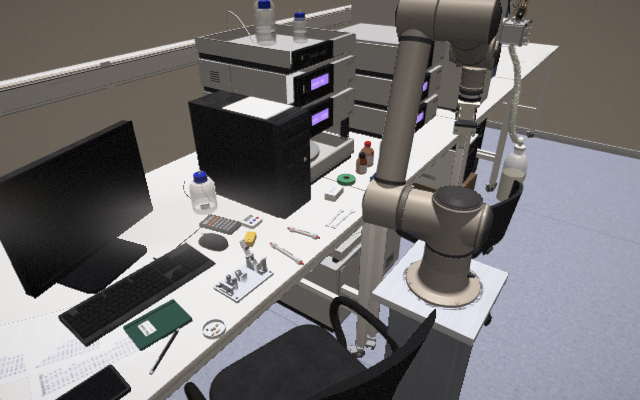

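View pics/side0.png

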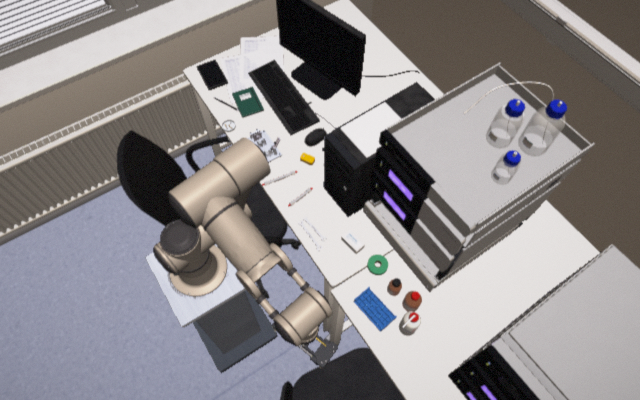

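The scene view shows the vice near (243,280), one column at (287,253) and the other at (303,233). The side view shows them at (265,145), (280,178) and (301,196). I'll measure these next.

```bash
cat > h.py <<'E'
import numpy as np, cv2
from cell import telemetry, vision
def cal(n):
    c=vision.get_calibration(n); R=cv2.Rodrigues(np.array(c["rvec"]))[0]; return c["camera_matrix"],R,np.array(c["tvec"]).ravel()
def world(d,K,R,t):
    v,u=np.mgrid[:d.shape[0],:d.shape[1]]
    P=np.stack([(u-K[0,2])/K[0,0]*d,(v-K[1,2])/K[1,1]*d,d],-1)
    return (P-t)@R
E
python3 - <<'E'
from h import *
for n,pts in (("scene",[(243,280),(272,243),(301,263),(289,229),(318,237),(214,330),(340,218)]),("side",[(265,145),(263,184),(296,172),(290,204),(312,188),(229,126),(307,159)])):
    z=np.load(n+"0.npz"); W=world(z["d"],*cal(n))
    for u,v in pts: print(n,u,v,W[v,u].round(3))
p=np.load("scene0.npz")["p"][190:350,180:380]
q=np.load("side0.npz")["p"][110:260,210:360]
a=cv2.resize(p,(700,560),interpolation=cv2.INTER_CUBIC)
cv2.imwrite("pics/crop1.png",a[:,:,::-1])
E
```

```text
scene 243 280 [0.467 0.358 0.025]
scene 272 243 [0.524 0.163 0.016]
scene 301 263 [0.387 0.185 0.01 ]
scene 289 229 [0.535 0.061 0.01 ]
scene 318 237 [0.421 0.047 0.014]
scene 214 330 [0.412 0.527 0.003]
scene 340 218 [ 0.436 -0.113 -0.001]
side 265 145 [0.494 0.343 0.015]
side 263 184 [0.389 0.181 0.013]
side 296 172 [ 0.538  0.164 -0.002]
side 290 204 [0.435 0.046 0.003]
side 312 188 [0.546 0.053 0.016]
side 229 126 [ 0.417  0.532 -0.004]
side 307 159 [0.603 0.179 0.024]
```

View pics/crop1.png

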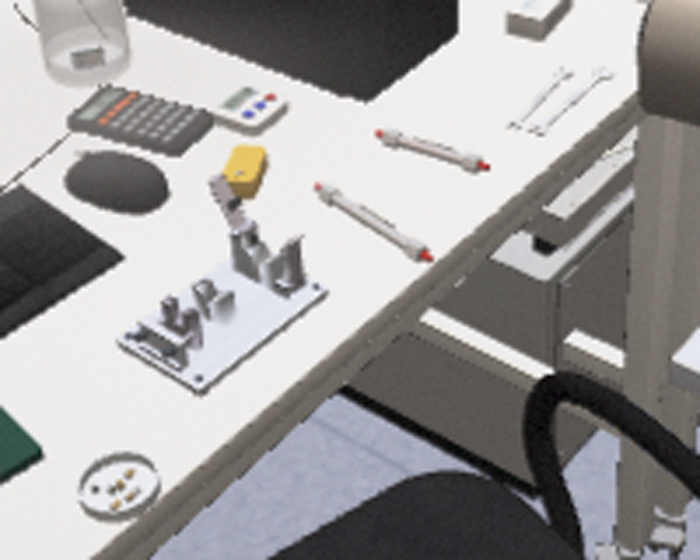

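The long column (crop 315,187 to 430,258; about 0.15 m) runs nearly along world x. The vice has its strap end to the right and its fork end to the left, so its axes roughly match the world's. I'll go over them with the wrist camera.

```bash
python3 -m crank '[[1,302,-163,0,0.317],[1,302,-163,0,0.317],[1,302,-163,0,0.317],[1,302,-163,0,0.317],[1,302,-163,0,0.317],[1,302,-163,0,0.317],[1,302,-163,0,0.317],[1,302,-163,0,0.317],[1,500,-573,0,0.317],[1,500,-573,0,0.317],[1,500,-573,0,0.317],[1,500,-573,0,0.317]]'
```

```text
time: 1.1
tool_pos: [0.4146, -0.0938, 0.4044]
tool_rot: [-3.141, 0.001, -0.0]
contact_force: [0.4, 0.2, 0.1]
opening: 0.0917
grip_force: 0.0
```

```bash
python3 -m crank '[[1,45,-310,0,0],[1,45,-310,0,0],[1,45,-310,0,0],[1,45,-310,0,0],[1,45,-310,0,0],[1,45,-310,0,0],[1,45,-310,0,0],[1,45,-310,0,0],[1,45,-310,0,0]]'; python3 - <<'E'
from h import *
c=cal("wrist"); print(c)
p,d=vision.read_camera("wrist"); np.savez("w0.npz",p=p,d=d,K=c[0],R=c[1],t=c[2]); cv2.imwrite("pics/w0.png",p[:,:,::-1])
E
```

```text
time: 1.85
tool_pos: [0.4598, 0.218, 0.4041]
tool_rot: [-3.141, 0.001, 0.004]
contact_force: [-0.6, -0.0, -0.1]
opening: 0.092
grip_force: 0.0
(array([[331.43133315,   0.        , 319.20595865],
       [  0.        , 331.43133315, 202.12263768],
       [  0.        ,   0.        ,   1.        ]]), array([[ 0.00328537, -0.99999204, -0.00226354],
       [-0.95746031, -0.00379876,  0.28853998],
       [-0.28854628,  0.00121929, -0.95746517]]), array([0.21612494, 0.40430225, 0.52187665]))
```

View pics/w0.png

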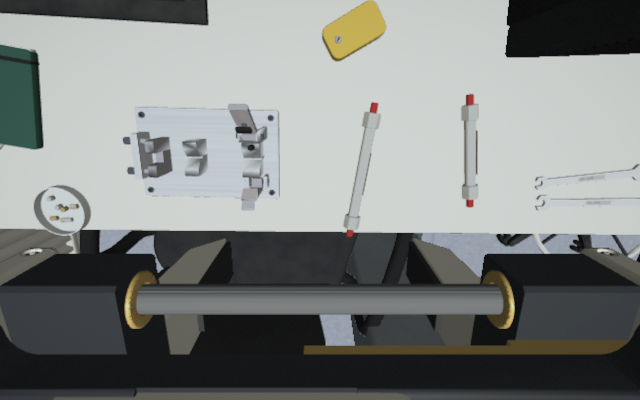

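The wrist view shows the long column from plug (374,103) to plug (349,236). The vice plate is at (135–279, 107–198), with the strap at (243,120), catch at (249,198) and fork at the left. I'll fit poses from the depth.

```bash
python3 - <<'E'
from h import *
z=np.load("w0.npz"); p=z["p"].astype(int); d=z["d"]; W=world(d,z["K"],z["R"],z["t"]); np.save("W0.npy",W)
v,u=np.mgrid[:400,:640]
b=(u>290)&(u<335)&(v>100)&(v<220); print("bench z",np.median(W[b][:,2]),W[b][:,2].std())
H=W[:,:,2]-np.median(W[b][:,2])
m=(u>335)&(u<395)&(v>95)&(v<240)&(H>.005)&(H<.03)
P=W[m]; X=P[:,:2]; print(m.sum(),"maxH",np.percentile(H[m],[50,90,99]))
r=cv2.minAreaRect(X.astype(np.float32)*1000); print("col rect",r)
l=cv2.fitLine(X.astype(np.float32),cv2.DIST_L2,0,.001,.001).ravel(); s=(X-l[2:])@l[:2]; print("line",l,np.degrees(np.arctan2(l[1],l[0])),s.min(),s.max(), l[2:]+l[:2]*(s.min()+s.max())/2)
m2=(u>120)&(u<290)&(v>100)&(v<205)&(H>.008)&(H<.015); Q=W[m2]; Q=Q[:,:2]
r=cv2.minAreaRect(Q.astype(np.float32)*1000); print("plate",r,m2.sum(),np.median(H[m2]))
lo=np.percentile(Q,[.5,99.5],axis=0); print(lo)
# colour-based ends
for q in [(374,104),(349,234)]: print(q,W[q[1],q[0]])
# vice height map along rows
for name,(a,b_,c,e) in dict(strap=(225,262,100,140)).items():
    mm=(u>=a)&(u<b_)&(v>=c)&(v<e)&(H>.05); S=W[mm]; print(name,mm.sum(),S.min(0),S.max(0)); i=S[:,2].argmax(); print(S[i])
img=cv2.resize(p[90:215,115:300].astype(np.uint8),None,fx=4,fy=4,interpolation=cv2.INTER_CUBIC); cv2.imwrite("pics/vice.png",img[:,:,::-1])
E
```

```text
bench z -0.00029927019418399573 0.028495317182228926
1560 maxH [0.01315884 0.01610916 0.01745402]
col rect ((458.8817138671875, 169.44581604003906), (19.117958068847656, 157.46365356445312), 81.27264404296875)
line [ 0.98874915 -0.14958304  0.46344903  0.16931076] -8.602764 -0.08327071046343062 0.07419120452636507 [0.45896035 0.16998983]
plate ((480.16497802734375, 341.59466552734375), (156.33209228515625, 100.06813049316406), 88.85697174072266) 8287 0.012106964739498793
[[0.43064107 0.26383058]
 [0.53044435 0.41723509]]
(374, 104) [0.53536284 0.15901045 0.0121641 ]
(349, 234) [0.38479074 0.18139441 0.01141678]
strap 768 [0.50196775 0.21702275 0.0498245 ] [0.53697887 0.2994394  0.38351056]
[0.53697887 0.21702275 0.38351056]
```

View pics/vice.png

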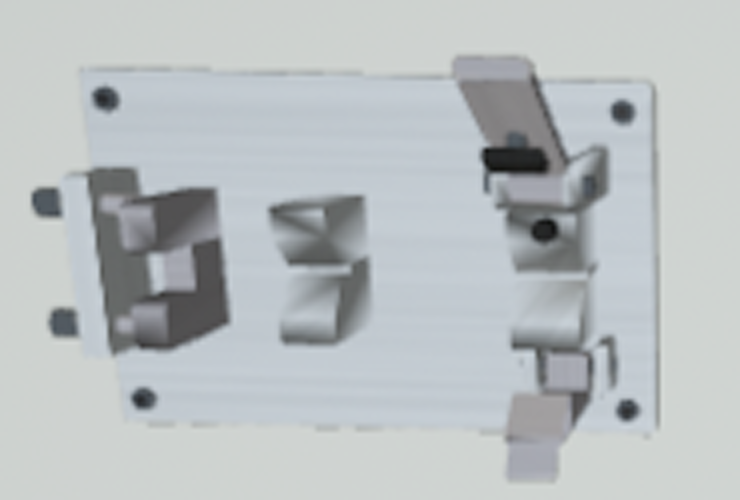

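The fits agree with the given sizes: plate 156×100 mm, column 19×157 mm, strap about 2.2 rad. The vice origin is about (479.8, 321.6) mm at yaw −1.1°. The column middle is (458.9, 169.5) mm at −8.7°. I'll grasp it 3 mm towards its +x end.

```bash
python3 -m crank '[[0,2,49,60,0.156],[0,2,49,120,0.156],[0,2,49,160,0.156],[0,2,49,190,0.156],[0,2,49,205,0.156],[0,2,49,215,0.156],[0,2,49,219,0.156],[0,2,49,222,0.156],[0,2,49,222,0.156],[0,2,49,222,0.156]]' 25
python3 - <<'E'
from h import *
W=np.load("W0.npy").reshape(-1,3)*1000
a=np.radians(-1.14);o=np.array([479.8,321.6]); ex=np.array([np.cos(a),np.sin(a)]);ey=np.array([-ex[1],ex[0]])
q=W[:,:2]-o; V=np.c_[q@ex,q@ey,W[:,2]+.3]
m=(abs(V[:,0])<20)&(V[:,1]>50)&(V[:,1]<95)&(V[:,2]>47)&(V[:,2]<56)
print("blade top",m.sum(),np.percentile(V[m],[2,10,50,90,98],axis=0).round(1))
m=(V[:,0]>15)&(V[:,0]<75)&(abs(V[:,1]+35)<15)&(V[:,2]>85)&(V[:,2]<120); print("strap tip",m.sum(),np.percentile(V[m],[2,50,98],axis=0).round(1))
for y0,y1 in((-42,-24),(22,36)):
    m=(abs(V[:,0])<14)&(V[:,1]>y0-4)&(V[:,1]<y1+4)&(V[:,2]>41)&(V[:,2]<46); print("Vtop",m.sum(),V[m].min(0).round(1),V[m].max(0).round(1),np.median(V[m],0).round(1))
E
```

```text
time: 2.73
tool_pos: [0.4626, 0.165, 0.1842]
tool_rot: [-3.141, -0.003, -0.157]
contact_force: [-0.3, 0.8, 0.7]
opening: 0.0461
grip_force: 0.0
blade top 267 [[-18.2  61.4  47.4]
 [-15.7  61.8  48.7]
 [  6.4  64.9  51.6]
 [ 16.7  68.8  52.7]
 [ 18.6  69.7  53.1]]
strap tip 286 [[ 44.4 -43.1  85.6]
 [ 50.7 -35.6  95.8]
 [ 56.2 -27.6 100.2]]
Vtop 201 [-14.  -42.2  41. ] [ 14.  -24.4  45.8] [ -8.1 -33.1  43.3]
Vtop 180 [-13.7  21.3  41. ] [13.8 36.  45.7] [-7.6 28.7 43.8]
```

The vice frame checks out: V tops and strap lie at the stated y, and the blade face is near y≈61. I'll correct 4 mm sideways and 3 mm down, then grip.

```bash
python3 -m crank '[[0,-1,-4,3,0],[0,-1,-4,3,0],[0,-1,-4,3,0],[-1,-1,-4,3,0],[-1,-1,-4,3,0],[-1,-1,-4,3,0],[-1,-1,-4,3,0],[-1,-1,-4,3,0]]' 25
```

```text
time: 3.4
tool_pos: [0.4615, 0.1692, 0.1797]
tool_rot: [3.141, 0.0, -0.156]
contact_force: [-0.0, 0.7, 0.2]
opening: 0.0175
grip_force: 0.0
```

```bash
python3 -m crank '[[-0.6,0,0,-2,0],[-1,0,0,-2,0],[-1,0,0,-2,0],[-1,0,0,-2,0],[-1,0,0,-2,0]]' 25
```

```text
time: 3.82
tool_pos: [0.4616, 0.1693, 0.1819]
tool_rot: [-3.142, -0.0, -0.156]
contact_force: [0.2, 0.0, 2.9]
opening: 0.0112
grip_force: 25.0
```

Gripped at 11.2 mm opening. Next: lift, turn and carry it over the vice, middle at vice y ≈ −12.5.

```bash
python3 -m crank '[[-1,0,0,-20,0],[-1,0,0,-60,0],[-1,0,0,-100,0],[-1,0,0,-130,-0.12],[-1,-2,-20,-130,-0.24],[-1,-2,-50,-130,-0.36],[-1,-4,-80,-130,-0.48],[-1,-4,-110,-130,-0.6],[-1,-4,-135,-130,-0.72],[-1,-4.4,-143.6,-130,-0.84],[-1,-4.4,-143.6,-130,-0.96],[-1,-4.4,-143.6,-130,-1.08]]' 25; python3 -m crank '[[-1,0,0,0,-0.12],[-1,0,0,0,-0.24],[-1,0,0,0,-0.36],[-1,0,0,0,-0.48],[-1,0,0,0,-0.6],[-1,0,0,0,-0.627],[-1,0,0,0,-0.627],[-1,0,0,0,-0.627]]'; python3 - <<'E'
from h import *
c=cal("wrist")
p,d=vision.read_camera("wrist"); np.savez("w1.npz",p=p,d=d,K=c[0],R=c[1],t=c[2]); cv2.imwrite("pics/w1.png",p[:,:,::-1])
print(telemetry.observe()["tool_pos"],telemetry.observe()["tool_rot"])
E
```

```text
time: 4.82
tool_pos: [0.4792, 0.3127, 0.3109]
tool_rot: [-3.141, 0.001, 0.931]
contact_force: [0.2, -0.0, -1.2]
opening: 0.0111
grip_force: 25.0
time: 5.48
tool_pos: [0.4794, 0.3118, 0.3113]
tool_rot: [-3.141, 0.0, 1.549]
contact_force: [-0.7, 0.3, -0.7]
opening: 0.0116
grip_force: 25.0
[0.47941908 0.31177628 0.3113808 ] [-3.14102412e+00  3.73009376e-04  1.54944593e+00]
```

View pics/w1.png

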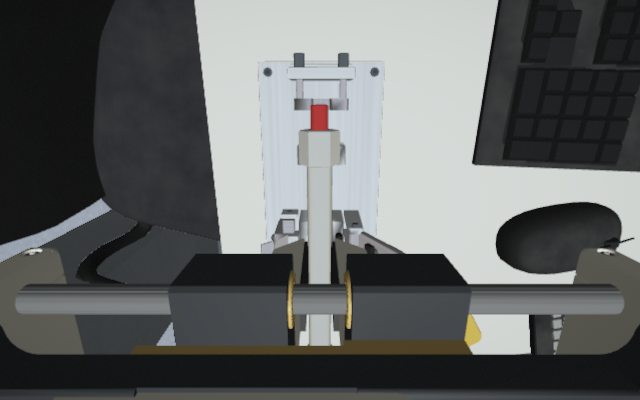

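The column lies in line with the vice: plug (320,117), nut (319,147), fork slot (321,103). Now a depth check of its position relative to the vice.

```bash
python3 - <<'E'
from h import *
z=np.load("w1.npz"); W=world(z["d"],z["K"],z["R"],z["t"])*1000
a=np.radians(-1.14);o=np.array([479.8,321.6]); ex=np.array([np.cos(a),np.sin(a)]);ey=np.array([-ex[1],ex[0]])
q=W[...,:2]-o; V=np.dstack([q@ex,q@ey,W[...,2]])
v,u=np.mgrid[:400,:640]
m=(u>285)&(u<355)&(v>95)&(v<250)&(V[...,2]>118)&(V[...,2]<165)
A=V[m]
for n,lo,hi in(("tube a",0,15),("tube b",25,38),("nut",42,55)):
    s=A[(A[:,1]>lo)&(A[:,1]<hi)]; print(n,len(s),"x mid",(np.percentile(s[:,0],[2,98])).round(1),"ztop",np.percentile(s[:,2],95).round(1))
nut=A[abs(A[:,0])>7.2]; print("nut y",np.percentile(nut[:,1],[1,99]).round(1)); print("tip y",A[:,1].max(), "z",A[:,2].max())
m=(u>230)&(u<400)&(v>50)&(v<240)&(V[...,2]>9)&(V[...,2]<15); Q=W[...,:2][m]; print(cv2.minAreaRect(Q.astype(np.float32)))
m=(u>285)&(u<360)&(v>60)&(v<115)&(V[...,2]>47)&(V[...,2]<55); B=V[m]; print("blade/bracket",np.percentile(B,[2,25,50,75,98],axis=0).round(1))
E
```

```text
tube a 763 x mid [-12.1   8. ] ztop 143.8
tube b 690 x mid [-6.7  4.6] ztop 143.7
nut 1228 x mid [-10.1   8.1] ztop 146.2
nut y [-1.9 54.8]
tip y 65.8093464501636 z 146.98022046233677
((480.575927734375, 344.054443359375), (149.96372985839844, 100.1280288696289), 88.73796081542969)
blade/bracket [[-18.   61.9  48.9]
 [-12.2  63.9  50.7]
 [  6.6  65.9  51.3]
 [ 12.8  67.9  51.9]
 [ 19.1  69.3  52.9]]
```

Nut face is at y≈55, blade near 61.7, lateral error about 1 mm. Lower.

```bash
python3 -m crank '[[-1,0,1.2,30,0],[-1,0,1.2,55,0],[-1,0,1.2,72,0],[-1,0,1.2,83,0],[-1,0,1.2,89,0],[-1,0,1.2,91,0],[-1,0,1.2,92,0],[-1,0,1.2,92,0]]'
```

```text
time: 6.2
tool_pos: [0.481, 0.312, 0.2205]
tool_rot: [3.14, -0.001, 1.551]
contact_force: [-0.4, -0.2, -1.0]
opening: 0.0111
grip_force: 25.0
```

```bash
python3 -m crank '[[-1,0,0,1,0],[-1,0,0,1,0],[-1,0,0,1.5,0],[-1,0,0,1.5,0]]'; python3 -m crank '[[-1,0,0,1,0],[-1,0,0,1,0],[-1,0,0,1,0]]'
```

```text
time: 6.53
tool_pos: [0.4808, 0.3118, 0.2185]
tool_rot: [3.141, -0.0, 1.551]
contact_force: [-1.0, -0.6, -0.0]
opening: 0.0111
grip_force: 25.0
time: 6.78
tool_pos: [0.4807, 0.3118, 0.2172]
tool_rot: [-3.142, 0.0, 1.551]
contact_force: [-0.2, 1.0, -0.6]
opening: 0.0109
grip_force: 25.0
```

```bash
python3 -m crank '[[-1,0,0,1,0],[-1,0,0,1,0],[-1,0,0,1,0]]'; python3 -m crank '[[-1,0,0,0.7,0],[-1,0,0,0.7,0],[-1,0,0,0.7,0]]'
```

```text
time: 7.03
tool_pos: [0.4807, 0.3118, 0.2161]
tool_rot: [-3.141, 0.0, 1.551]
contact_force: [-0.2, -0.1, -1.0]
opening: 0.011
grip_force: 25.0
time: 7.28
tool_pos: [0.4807, 0.3118, 0.2158]
tool_rot: [3.141, -0.0, 1.551]
contact_force: [-1.1, 0.5, 3.4]
opening: 0.0112
grip_force: 25.0
```

Seated at exactly the expected height. I'll release to let it settle, then regrip lightly for the push.

```bash
python3 -m crank '[[-0.5,0,0,0,0],[-0.5,0,0,0,0],[-0.5,0,0,0,0],[-0.5,0,0,0,0],[-1,0,0,0,0],[-1,0,0,0,0],[-1,0,0,0,0],[-1,0,0,0,0],[-1,0,0,0,0]]' 15; python3 -m crank '[[-1,1,0,0,0],[-1,2,0,0,0],[-1,3,0,0,0],[-1,3,0,0,0]]'
```

```text
time: 8.03
tool_pos: [0.4806, 0.3118, 0.2154]
tool_rot: [-3.141, 0.0, 1.551]
contact_force: [-1.7, 0.1, -0.6]
opening: 0.011
grip_force: 15.0
time: 8.37
tool_pos: [0.4806, 0.3149, 0.2154]
tool_rot: [-3.141, 0.0, 1.551]
contact_force: [-1.7, -1.1, -0.2]
opening: 0.0116
grip_force: 15.0
```

```bash
for i in 1; do python3 -m crank '[[-1,0.5,0,0,0],[-1,1,0,0,0],[-1,1.5,0,0,0],[-1,1.5,0,0,0]]'; done; python3 -m crank '[[-1,0.5,0,0,0],[-1,0.5,0,0,0]]'
```

```text
time: 8.7
tool_pos: [0.4807, 0.3163, 0.2154]
tool_rot: [-3.141, 0.0, 1.551]
contact_force: [-1.6, -1.2, 0.5]
opening: 0.0115
grip_force: 15.0
time: 8.87
tool_pos: [0.4807, 0.3168, 0.2154]
tool_rot: [-3.141, 0.0, 1.551]
contact_force: [-2.0, -1.2, 0.7]
opening: 0.0116
grip_force: 15.0
```

```bash
python3 -m crank '[[-1,0.4,0,0,0],[-1,0.4,0,0,0]]'
```

```text
time: 9.03
tool_pos: [0.4807, 0.3172, 0.2155]
tool_rot: [-3.141, 0.0, 1.551]
contact_force: [-2.7, -1.3, 0.9]
opening: 0.0115
grip_force: 15.0
```

```bash
python3 -m crank '[[-1,0.4,0,0,0],[-1,0.4,0,0,0]]'
```

```text
time: 9.2
tool_pos: [0.4808, 0.3176, 0.2154]
tool_rot: [-3.141, 0.0, 1.551]
contact_force: [-2.8, -1.8, 2.0]
opening: 0.0115
grip_force: 15.0
```

```bash
python3 -m crank '[[-1,0.3,0,0,0],[-1,0.3,0,0,0]]'
```

```text
time: 9.37
tool_pos: [0.4808, 0.3179, 0.2155]
tool_rot: [-3.141, 0.0, 1.551]
contact_force: [-2.6, -3.3, 1.9]
opening: 0.0113
grip_force: 15.0
```

```bash
python3 -m crank '[[-1,0.3,0,0,0],[-1,0.3,0,0,0]]'
```

```text
time: 9.53
tool_pos: [0.4808, 0.3182, 0.2155]
tool_rot: [-3.141, 0.0, 1.551]
contact_force: [-1.9, -2.3, 1.7]
opening: 0.0116
grip_force: 15.0
```

```bash
python3 -m crank '[[-1,0.3,0,0,0],[-1,0.3,0,0,0]]'
```

```text
time: 9.7
tool_pos: [0.4808, 0.3185, 0.2155]
tool_rot: [-3.141, 0.0, 1.551]
contact_force: [-3.0, -2.6, 2.8]
opening: 0.0118
grip_force: 15.0
```

```bash
python3 -m crank '[[-1,0.3,0,0,0],[-1,0.3,0,0,0]]'
```

```text
time: 9.87
tool_pos: [0.4808, 0.3186, 0.2155]
tool_rot: [-3.141, 0.001, 1.551]
contact_force: [-2.7, -3.5, 2.2]
opening: 0.0111
grip_force: 15.0
```

```bash
python3 -m crank '[[-1,0.3,0,0,0],[-1,0.3,0,0,0]]'
```

```text
time: 10.03
tool_pos: [0.4808, 0.3187, 0.2155]
tool_rot: [-3.141, 0.001, 1.551]
contact_force: [-2.9, -5.5, 2.5]
opening: 0.0113
grip_force: 15.0
```

```bash
python3 -m crank '[[-1,0.3,0,0,0],[-1,0.3,0,0,0]]'
```

```text
time: 10.2
tool_pos: [0.4809, 0.3188, 0.2154]
tool_rot: [-3.141, 0.002, 1.551]
contact_force: [-2.8, -6.3, 3.0]
opening: 0.0118
grip_force: 15.0
```

The nut has met the fork. A little more to reach 8–9 N.

```bash
python3 -m crank '[[-1,0.3,0,0,0],[-1,0.3,0,0,0]]'
```

```text
time: 10.37
tool_pos: [0.4809, 0.3189, 0.2154]
tool_rot: [-3.141, 0.002, 1.551]
contact_force: [-2.9, -7.3, 4.9]
opening: 0.0115
grip_force: 15.0
```

```bash
python3 -m crank '[[-1,0.3,0,0,0],[-1,0.3,0,0,0],[-1,0.3,0,0,0]]'
```

```text
time: 10.62
tool_pos: [0.4809, 0.319, 0.2154]
tool_rot: [-3.141, 0.002, 1.551]
contact_force: [-3.4, -9.2, 4.8]
opening: 0.0115
grip_force: 15.0
```

Wrist force is 9.2 N, of which about 2 N is friction, so about 7–8 N bears on the fork. Release and rise.

```bash
python3 -m crank '[[-0.3,0,0,0,0],[-0.3,0,0,0,0],[-0.3,0,0,0,0],[-0.3,0,0,0,0],[-0.3,0,0,-20,0],[-0.3,0,0,-60,0],[-0.3,0,0,-100,0],[-1,0,0,-100,0.12],[-1,0,0,-100,0.24],[-1,0,0,-100,0.36]]'; python3 - <<'E'
from h import *
c=cal("wrist")
p,d=vision.read_camera("wrist"); np.savez("w2.npz",p=p,d=d,K=c[0],R=c[1],t=c[2]); cv2.imwrite("pics/w2.png",p[:,:,::-1])
s=telemetry.observe();print(s["tool_pos"],s["tool_rot"])
E
```

```text
time: 11.45
tool_pos: [0.481, 0.3203, 0.3166]
tool_rot: [3.14, -0.002, 1.185]
contact_force: [0.6, -0.6, -0.7]
opening: 0.0167
grip_force: 0.0
[0.4809363  0.32024101 0.31613739] [ 3.14038200e+00 -1.56240730e-03  1.17787169e+00]
```

View pics/w2.png

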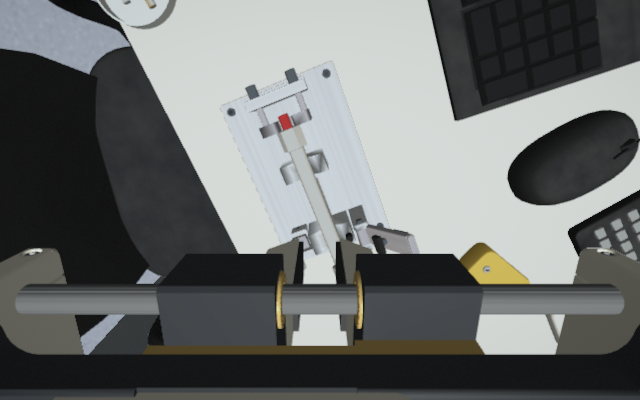

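The column lies in the Vs with its nut at the fork, (290,135). Next: turn the tool, fingers shut, and go to the outer side of the strap.

```bash
python3 -m crank '[[-1,-1,20,0,0.12],[-1,-1,45,0,0.24],[-1,-1,70,0,0.36],[-1,-1.6,85,0,0.48],[-1,-1.6,90,0,0.6],[-1,-1.6,90,0,0.72],[-1,-1.6,90,0,0.84],[-1,-1.6,90,0,0.96],[-1,-1.6,90,20,1.08],[-1,-1.6,90,40,1.205],[-1,-1.6,90,57,1.205],[-1,-1.6,90,57,1.205]]' 20;  python3 -m crank '[[-1,0,0,0,0],[-1,0,0,0,0]]'
```

```text
time: 12.5
tool_pos: [0.5628, 0.2849, 0.2546]
tool_rot: [3.139, 0.006, -0.012]
contact_force: [-0.8, -0.3, 0.2]
opening: 0.0007
grip_force: 0.0
time: 12.67
tool_pos: [0.5643, 0.2854, 0.2595]
tool_rot: [-3.141, -0.002, -0.012]
contact_force: [0.6, -0.5, -0.3]
opening: 0.0002
grip_force: 0.0
```

```bash
python3 -m crank '[[-1,-10,0,0,0],[-1,-18,0,0,0],[-1,-26,0,0,0],[-1,-34,0,0,0],[-1,-42,0,0,0],[-1,-50,0,0,0],[-1,-50,0,0,0]]'; python3 -m crank '[[-1,-8,0,0,0],[-1,-16,0,0,0],[-1,-24,0,0,0],[-1,-24,0,0,0]]'; python3 -m crank '[[-1,-6,0,0,0],[-1,-12,0,0,0],[-1,-18,0,0,0],[-1,-22,0,0,0],[-1,-22,0,0,0]]'
```

```text
time: 13.25
tool_pos: [0.5122, 0.286, 0.2585]
tool_rot: [3.141, 0.002, -0.013]
contact_force: [-0.8, -0.2, 0.0]
opening: 0.0005
grip_force: 0.0
time: 13.58
tool_pos: [0.4881, 0.2862, 0.2582]
tool_rot: [3.141, 0.003, -0.014]
contact_force: [-0.2, 0.1, -0.3]
opening: 0.0005
grip_force: 0.0
time: 14.0
tool_pos: [0.4669, 0.2865, 0.2584]
tool_rot: [3.141, 0.001, -0.014]
contact_force: [0.5, 0.1, -0.6]
opening: 0.0009
grip_force: 0.0
```

At the press point. Lowering in small steps.

```bash
python3 -m crank '[[-1,0,0,4,0],[-1,0,0,8,0],[-1,0,0,11,0],[-1,0,0,11,0]]'; python3 -m crank '[[-1,0,0,2,0],[-1,0,0,4,0],[-1,0,0,4,0]]'
```

```text
time: 14.33
tool_pos: [0.4678, 0.2863, 0.2465]
tool_rot: [3.141, 0.001, -0.014]
contact_force: [0.6, -0.4, 0.1]
opening: 0.0008
grip_force: 0.0
time: 14.58
tool_pos: [0.4675, 0.2864, 0.2437]
tool_rot: [3.141, 0.001, -0.014]
contact_force: [-2.6, -1.2, 5.2]
opening: 0.0007
grip_force: 2.6
```

The spring zone begins at tip z≈66 mm, as expected. Pressing on.

```bash
python3 -m crank '[[-1,0,0,1,0],[-1,0,0,2,0],[-1,0,0,2,0]]'; python3 -m crank '[[-1,0,0,1,0],[-1,0,0,2,0],[-1,0,0,2,0]]'
```

```text
time: 14.83
tool_pos: [0.4673, 0.2864, 0.2417]
tool_rot: [3.141, 0.002, -0.014]
contact_force: [-3.4, -0.8, 5.2]
opening: 0.0005
grip_force: 2.7
time: 15.08
tool_pos: [0.4677, 0.2865, 0.2394]
tool_rot: [3.141, 0.0, -0.014]
contact_force: [-0.3, 0.2, 0.8]
opening: 0.0003
grip_force: 0.3
```

```bash
python3 -m crank '[[-1,0,0,1,0],[-1,0,0,1,0]]'; python3 -m crank '[[-1,0,0,1,0],[-1,0,0,1,0]]'
```

```text
time: 15.25
tool_pos: [0.4679, 0.2865, 0.2385]
tool_rot: [-3.142, -0.0, -0.014]
contact_force: [-1.6, 0.5, 2.5]
opening: 0.0004
grip_force: 1.5
time: 15.42
tool_pos: [0.4678, 0.2865, 0.2376]
tool_rot: [-3.142, 0.0, -0.014]
contact_force: [-2.1, 0.1, 4.3]
opening: 0.0007
grip_force: 2.2
```

```bash
python3 -m crank '[[-1,0,0,1,0],[-1,0,0,1,0]]'; python3 -m crank '[[-1,0,0,0.8,0],[-1,0,0,0.8,0]]'
```

```text
time: 15.58
tool_pos: [0.4678, 0.2865, 0.2373]
tool_rot: [-3.142, -0.0, -0.014]
contact_force: [-4.3, -1.4, 9.0]
opening: 0.0003
grip_force: 5.1
time: 15.75
tool_pos: [0.4677, 0.2865, 0.2371]
tool_rot: [-3.141, -0.0, -0.014]
contact_force: [-5.7, -1.2, 14.7]
opening: 0.0003
grip_force: 7.5
```

It is stiff at tip z≈59 mm, which means closed on the buffer. Raise and look.

```bash
python3 -m crank '[[-1,0,0,-20,0],[-1,0,0,-60,0],[-1,0,0,-100,0],[-1,-40,0,-130,0],[-1,-80,0,-150,0],[-1,-80,0,-150,0],[-1,-80,0,-150,0]]'; python3 - <<'E'
from h import *
c=cal("wrist")
p,d=vision.read_camera("wrist"); np.savez("w3.npz",p=p,d=d)
W=world(d,*c)*1000
a=np.radians(-1.14);o=np.array([479.8,321.6]); ex=np.array([np.cos(a),np.sin(a)]);ey=np.array([-ex[1],ex[0]])
q=W[...,:2]-o; V=np.dstack([q@ex,q@ey,W[...,2]])
m=(abs(V[...,0])<70)&(V[...,1]>-60)&(V[...,1]<100)&(V[...,2]>5)&(V[...,2]<120)
y,x=np.where(m); r0,r1,c0,c1=y.min(),y.max()+1,x.min(),x.max()+1; print(r0,r1,c0,c1)
A=V[m]
for lo in range(-45,50,5):
    s=A[(abs(A[:,1]+35)<6)&(A[:,0]>lo)&(A[:,0]<lo+5)]; print(lo,len(s),np.percentile(s[:,2],[50,95]).round(1) if len(s) else "")
s=A[(abs(A[:,0])<11)&(abs(A[:,0])>7)&(A[:,1]>36)&(A[:,1]<66)&(A[:,2]>38)]; print("nut y",np.percentile(s[:,1],[2,50,98]).round(1))
im=p[max(r0-5,0):r1+5,max(c0-5,0):c1+5]; cv2.imwrite("pics/w3.png",cv2.resize(im,None,fx=4,fy=4,interpolation=cv2.INTER_CUBIC)[:600,:800,::-1])
E
```

```text
time: 16.33
tool_pos: [0.3861, 0.2879, 0.3875]
tool_rot: [-3.14, -0.003, -0.012]
contact_force: [-0.1, 0.7, -0.6]
opening: 0.0005
grip_force: 0.0
33 138 175 347
-45 56 [75.9 76.7]
-40 84 [72.9 75.1]
-35 84 [70.2 71.4]
-30 84 [63.6 66.8]
-25 79 [58.6 59.7]
-20 83 [60.2 61.6]
-15 83 [60.3 61.7]
-10 77 [60.4 61.3]
-5 81 [59.3 64. ]
0 73 [58.7 63.8]
5 80 [57.9 58.8]
10 80 [57.7 58.9]
15 78 [57.9 58.9]
20 77 [57.5 58.8]
25 82 [57.  58.3]
30 14 [53.2 54.4]
35 36 [11.8 12.7]
40 71 [11.7 12.8]
45 59 [11.1 12.7]
nut y [45.8 60.1 65.7]
```

View pics/w3.png

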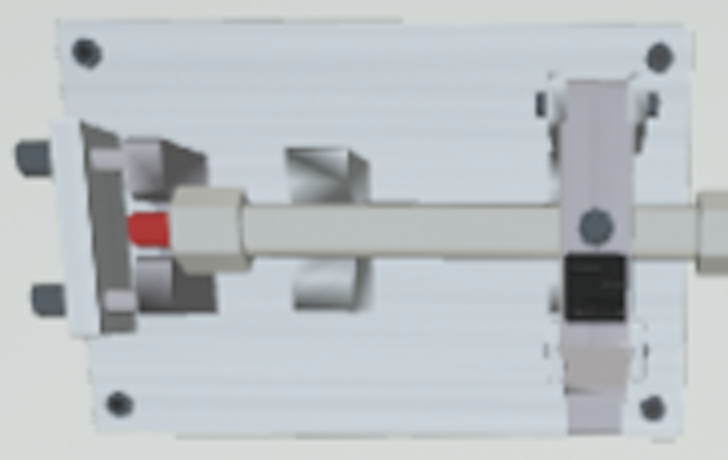

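The strap is level (57.7–58.6 mm along its length), its tip is under the catch (600,365), and the nut sits against the fork blade (170,230). The gripper is clear of everything, so I'll hand in.

```bash
python3 -c "
from cell import ticket
print(ticket.hand_in())"
```

```text
the job is handed in; nothing more can be done
None
```

The longer column is clamped in the vice: its nut was pushed onto the fork at an estimated 7–8 N, then the strap was swung over and pressed until it sat level under the catch; the job is handed in at about 16 s, with no verdict returned.

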